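# Take the tall battery pack out of the bench charger

## Robot

A 7-joint arm with a two-finger parallel gripper is mounted at the origin on the work surface. World frame = base frame: x ahead of the robot, y to its left, z up, the work surface at z = 0. Lengths are in m, angles in rad, forces in N, time in s.
With the tool pointing down it reaches from about 0.425 to 0.875 m from the base axis. Payload 4.7 kg.
Tool frame: the origin (TCP) lies at the very end of the fingers, on their centre line; the grasp point (between the pads) lies 19 mm behind it; z points along the fingers, y is the line along which they close (so a half turn about z gives the same grasp; the last joint's range is limited). The gripper opens to 87 mm and grips with 3 to 60 N. Pads are 19 mm wide; open, the fingers measure 117 mm over their backs; the gripper's body (75 mm by 190 mm) begins 51 mm behind the grasp point.
Start: joints at [1.295, 0.321, -0.07, 1.45, 0.023, 1.371, -0.057], TCP at [0.186, -0.623, 0.223] pointing down, gripper open.
Joint ranges: [-2.86, 2.86], [-0.3, 2.09], [-1.38, 1.24], [0.06, 2.45], [-1.56, 4.7], [0.09, 2.05], [-2.69, 2.69]. Speed limits (rad/s): [2.57, 2.57, 3.14, 3.14, 3.14, 3.14, 3.14].

## Interface

Orientations are given as a rotation vector (axis times angle).
In Python, from bench import ctrl, vision gives the robot as it stands.
- The arm moves only by the tool jog_arm, never from a script. Its argument "increments" is a list of rows, each an object of numbers: "tx", "ty", "tz": the shift along the tool's x, y, z in mm; "wx", "wy", "wz": the turn, a rotation vector about the tool's x, y, z in rad; "gripper": the opening, from 0 (shut) to 1 (fully open). In form: [{"tx": .., "ty": .., "tz": .., "wx": .., "wy": .., "wz": .., "gripper": ..}, ...]. A call has exactly 5 rows; each row is the pose to reach, as a shift and turn from the pose commanded when the call began, along the tool's axes at that moment; what a row does not reach only later rows make up. A row lasts 1/12 s, in which the tool goes at most 41.7 mm and 7.16 degrees, less where a joint would pass 70% of its speed; a pose out of reach is approached as far as the arm can. A call with a gripper value outside its range is refused whole. The fingers move at their own pace and stop on an object; "grip_force" is the grip in N (left out, the last holds). Time passes only in rows, so rows that repeat a pose let the fingers close, or fill a call up. It gives the time, the measured TCP pose, the force, the opening and the grip force at its end, in the units of the state.
- ctrl.get_state(): the state, without advancing time (a new reading comes with each control period).
- vision.get_image(name): name is "scene" or "top"; returns a dict with "color" (480x640x3 uint8, blue, green, red), "fx", "fy", "cx", "cy" (pixels), "extrinsics" (4x4, takes a point from world to camera coordinates). Camera axes: x right, y down, z forward; pixel columns grow to the right and rows downward; lengths in m; the calibration is good to about 2 mm. A picture is of the moment at which its call begins. There is no depth.
- ctrl.close_job(): hands the job in; it is judged then, once.
Trained networks look in the newest picture that a camera, given by its name, has taken for a name from the list of things; names that differ only in an ending like _2 or _b are one class to them, and where a whole thing is asked for, a point or a joint stands for the part that bears it (a point fixed in the world has none). Each returns a list of dicts, best first, with "conf" (0 to 1); they miss things now and then, are a little off and sometimes report something else, mostly with a low value. They report only what shows in the picture. A call takes as long as a camera call. They do not tell look-alikes from the thing itself.
- vision.spot_in(camera, thing): "bbox" ([left, top, right, bottom] in pixels, round what is visible of it).
The state is a dict: "time": time; "joint_positions": joint angles; "qd": joint speeds; "joint_torque": joint torques, N m; "position": TCP position; "tool_rot": TCP orientation; "ft_force": force on the tool from outside, world axes, zero at the start; "torque": the same for the moment, N m; "grip_width": opening from 0.0 (shut) to 1.0 (fully open); "grip_force": force on a finger pad.
Only numpy, scipy, OpenCV 4.12 (cv2) and the standard library are available. Lean on these libraries where they do the work, as an engineer would, in place of code of your own. Each camera call takes 0.05 s, during which the arm holds its last target. There are 200 camera calls.

## Task

Lift the tall screwdriver battery pack straight up out of its well in the charging dock and stand it upright in the shallow plywood tray, lowering it all the way to the tray's floor before you let go. Leave the two short packs seated in the dock.

Things in the scene. Friction and masses are not known exactly. Their poses are not given: they have to be found in the camera images.
- tall_pack: Black square battery stick 36 x 36 mm, 115 mm tall, about 0.25 kg. Origin: centre of its foot; z up along the stick, x and y square to its sides. It stands in one of three wells (39 mm square, 55 mm deep, floor 10 mm above the bench) of a fixed light grey charging dock, the wells in a row along y, 85 mm apart. It rises 60 mm above the wells' mouths; fingers fit only vertically, on its two y sides.
- short_pack_a: Black square battery stick like the tall one, 36 x 36 mm but 80 mm tall, about 0.17 kg, loose in another well. Origin: centre of its foot; z up. The dock measures 88 (x) by 270 (y) mm, parallel to the packs' axes. Wells open in the floor (65 mm above the bench) of a trough along y, 64 mm wide, open at its ends, between two cheeks whose tops are 105 mm above the bench.
- short_pack_b: A second short battery stick, just like the other (36 x 36 x 80 mm), in the remaining well. Origin: centre of its foot; z up. The tops of the short packs lie 15 mm below the tops of the cheeks, that of the tall pack 20 mm above them.
- tray: Shallow open plywood tray fixed to the bench, 170 x 170 mm outside, 158 x 158 mm inside, rim 20 mm high, floor 6 mm thick (inner floor 6 mm above the bench). Origin: centre of its underside, at bench height; z up, x and y along its sides.
Not all that is in view belongs to the job. What is shaped like the tall_pack but orange is not meant.

How it is judged:
On the way, in this order (a step that is already met when the one before it is completed fails the run):
1. the tall pack is lifted clear of the dock, roughly upright (within 20 degrees): its foot more than 100 mm above the bench (height (world z) of tall_pack above 0.1 m and angle between tall_pack's own z axis and vertical below 0.35 rad), for 0.1 s.
2. the tall pack is still held by the fingers with its foot inside the tray, less than 10 mm above the tray's floor (contact force between the fingers and tall_pack above 0.5 N and height (world z) of tall_pack below 0.016 m and x of tall_pack in the frame of tray between -0.064 and 0.064 m and y of tall_pack in the frame of tray between -0.064 and 0.064 m), for 0.05 s.
At the end, for the whole second after the job is handed in: The tall pack stands at rest on the tray's floor, anywhere inside the rim (foot centre within 64 mm of the tray's centre along each of its sides, foot no more than 6 mm above the floor), upright within 10 degrees; both short packs are within 15 mm of where they started, in their wells (x of tall_pack in the frame of tray between -0.064 and 0.064 m and y of tall_pack in the frame of tray between -0.064 and 0.064 m and height (world z) of tall_pack below 0.012 m and angle between tall_pack's own z axis and vertical below 0.175 rad and linear speed of tall_pack below 0.02 m/s and distance of each of short_pack_a, short_pack_b from where it was at the start of the episode below 0.015 m); the robot touches nothing.
It fails at once if a short pack is pulled or knocked more than 25 mm from its place (distance of any of short_pack_a, short_pack_b from where it was at the start of the episode above 0.025 m).
It also fails if it takes over 43 s, if anything falls off the work surface, if the arm or the gripper's body presses on something with over 40 N, if the wrist force passes 120 N, or if a joint passes its speed limit or range.

## Working session

There is one attempt and no reset: what is moved stays moved. The work goes in short steps, Python scripts to look and compute and a tool call to move; the robot and the scene stay as the last step left them, time stands still between calls to the robot, and variables do not carry over. Pictures are saved under pics/ and viewed, at most 10 in all, crops included, and the job is handed in when it is done.

Besides the shell and the picture viewer there is one more tool, called after "Call:" as name(argument=value, ...), one argument or row to a line, values as JSON. jog_arm: Moves the arm, as the interface text tells. Its arguments: {"type":"object","properties":{"increments":{"type":"array"},"grip_force":{"type":"number"}},"required":["increments"]}

```bash
mkdir -p pics
cat > h.py <<'E'
import numpy as np,cv2
from bench import ctrl,vision
from scipy.spatial.transform import Rotation as R
def ray(im,u,v,z):
    E=np.array(im["extrinsics"]);Rm=E[:3,:3];c=-Rm.T@E[:3,3]
    d=Rm.T@np.array([(u-im["cx"])/im["fx"],(v-im["cy"])/im["fy"],1])
    return c+d*(z-c[2])/d[2]
def proj(im,p):
    E=np.array(im["extrinsics"]);q=E[:3,:3]@p+E[:3,3]
    return im["fx"]*q[0]/q[2]+im["cx"],im["fy"]*q[1]/q[2]+im["cy"]
E
python3 - <<'E'
from h import *
for n in("top","scene"):
    im=vision.get_image(n);cv2.imwrite(f"pics/{n}0.png",im["color"])
    E=np.array(im["extrinsics"]);print(n,im["fx"],-E[:3,:3].T@E[:3,3])
    for t in("tall_pack","short_pack_a","tray"):
        print(t,[(np.round(d["bbox"]).tolist(),round(d["conf"],2)) for d in vision.spot_in(n,t)])
s=ctrl.get_state();print(s["time"],s["position"],s["tool_rot"],R.from_rotvec(s["tool_rot"]).as_matrix().round(3))
E
```

```text
top 434.9843466067865 [0.48955802 0.03112932 0.84660092]
tall_pack [([122.0, 197.0, 163.0, 225.0], 0.64), ([147.0, 265.0, 179.0, 287.0], 0.6)]
short_pack_a [([202.0, 265.0, 231.0, 288.0], 0.82), ([254.0, 265.0, 277.0, 286.0], 0.69)]
tray [([403.0, 222.0, 525.0, 341.0], 0.76)]
scene 500.284464616313 [1.133156   0.40201592 0.49247478]
tall_pack [([456.0, 294.0, 505.0, 382.0], 0.94), ([459.0, 232.0, 496.0, 267.0], 0.73)]
short_pack_a [([355.0, 218.0, 379.0, 233.0], 0.67), ([404.0, 234.0, 430.0, 247.0], 0.48)]
tray [([144.0, 180.0, 257.0, 238.0], 0.58)]
0.4 [ 0.18566037 -0.62285205  0.22241355] [-3.10846357e+00 -4.53543807e-01  1.62331556e-04] [[ 0.958  0.286 -0.   ]
 [ 0.286 -0.958  0.   ]
 [-0.    -0.    -1.   ]]
```

View pics/top0.png

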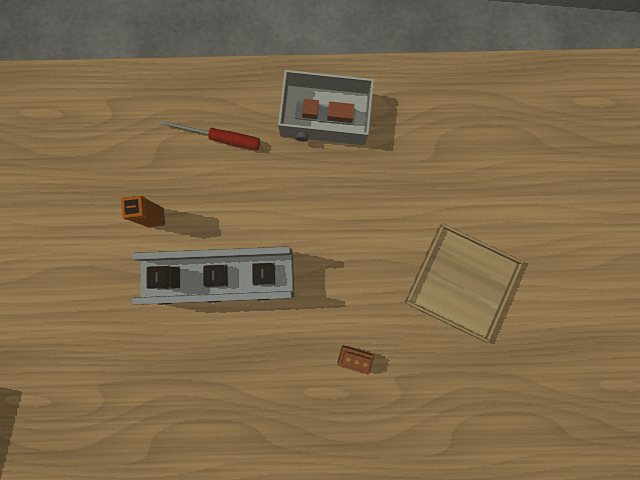

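View pics/scene0.png

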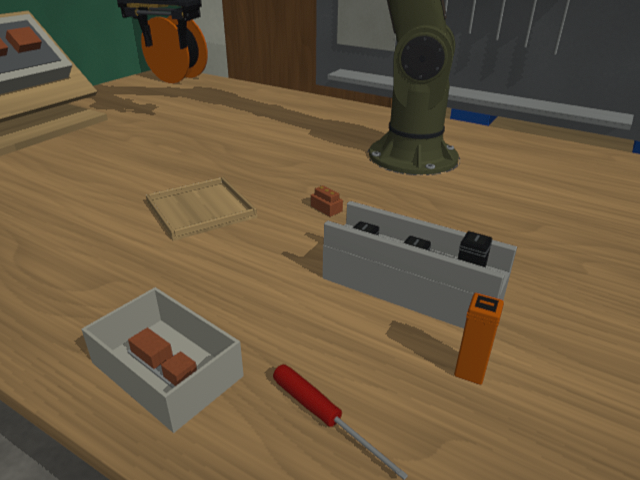

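The top view shows the dock at (132–293, 247–304), with the tall pack in its left well at (147–180, 265–288). The short packs are at (215, 275) and (264, 273), the tray is centred near (465, 282), and the orange look-alike at (135, 208) is not in the dock.

Run:
```python
from h import *
im=vision.get_image("top");c=im["color"]
a=cv2.resize(c[240:312,125:300],None,fx=4.5,fy=4.5,interpolation=cv2.INTER_NEAREST)
b=cv2.resize(c[215:350,395:535],None,fx=3,fy=3,interpolation=cv2.INTER_NEAREST)
o=np.zeros((a.shape[0],800,3),np.uint8);o[:,:a.shape[1]]=a
cv2.imwrite("pics/crop.png",o)
m=(c.max(2)<60).astype(np.uint8);m[:240]=0;m[312:]=0;m[:,:140]=0;m[:,290:]=0
n,l,st,ce=cv2.connectedComponentsWithStats(m)
for i in range(1,n):
    if st[i,4]>100: print(st[i],ce[i])
for u,v in((203.5+11.5,275),(264,273.5)): print("short",ray(im,u,v,.09))
print("tall top-face",ray(im,157,277,.125))
for nm,pts,z in(("tray rim",[(442,225),(525,264),(491,342),(406,302)],.02),("cheek",[(132,256),(292,248),(132,304),(293,297)],.105)):
    P=np.array([ray(im,u,v,z) for u,v in pts]);print(nm,P.round(3).tolist(),P.mean(0).round(4),[np.linalg.norm(P[i]-P[i-1]).round(3) for i in range(4)])
```

```text
[253 263  22  22 442] [263.47737557 273.32352941]
[203 265  25  22 490] [215.11428571 275.45102041]
[147 266  33  23 703] [163.10953058 276.94594595]
short [0.51597946 0.20072163 0.09      ]
short [0.51656199 0.11589994 0.09      ]
tall top-face [0.51373165 0.28841468 0.125     ]
tray rim [[0.604, -0.219, 0.02], [0.525, -0.373, 0.02], [0.381, -0.298, 0.02], [0.459, -0.143, 0.02]] [ 0.4925 -0.2584  0.02  ] [np.float64(0.164), np.float64(0.173), np.float64(0.162), np.float64(0.174)]
cheek [[0.551, 0.339, 0.105], [0.558, 0.066, 0.105], [0.47, 0.337, 0.105], [0.475, 0.066, 0.105]] [0.5137 0.2017 0.105 ] [np.float64(0.283), np.float64(0.273), np.float64(0.285), np.float64(0.271)]
```

View pics/crop.png

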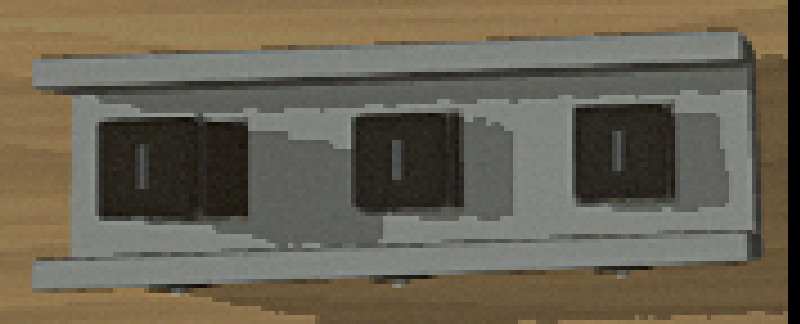

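Call:
jog_arm(
  increments=[
    {"tx": 33,"ty": -20,"wz": 0.054,"gripper": 1},
    {"tx": 66,"ty": -40,"wz": 0.108,"gripper": 1},
    {"tx": 99,"ty": -60,"wz": 0.162,"gripper": 1},
    {"tx": 132,"ty": -80,"wz": 0.216,"gripper": 1},
    {"tx": 165,"ty": -100,"wz": 0.268,"gripper": 1},
  ],
)

```text
validation failed for argument at $.in...
```

Call:
jog_arm(
  increments=[
    {"tx": 33.0,"ty": -20.0,"tz": 0.0,"wx": 0.0,"wy": 0.0,"wz": 0.054,"gripper": 1.0},
    {"tx": 66.0,"ty": -40.0,"tz": 0.0,"wx": 0.0,"wy": 0.0,"wz": 0.108,"gripper": 1.0},
    {"tx": 99.0,"ty": -60.0,"tz": 0.0,"wx": 0.0,"wy": 0.0,"wz": 0.162,"gripper": 1.0},
    {"tx": 132.0,"ty": -80.0,"tz": 0.0,"wx": 0.0,"wy": 0.0,"wz": 0.216,"gripper": 1.0},
    {"tx": 165.0,"ty": -100.0,"tz": 0.0,"wx": 0.0,"wy": 0.0,"wz": 0.268,"gripper": 1.0},
  ],
)

```text
time: 0.87
position: [0.3162, -0.4785, 0.2228]
tool_rot: [3.141, 0.03, 0.0]
ft_force: [0.5, 0.0, -0.4]
grip_width: 0.999
grip_force: 0.0
```

Call:
jog_arm(
  increments=[
    {"tx": 30.0,"ty": -28.0,"tz": 0.0,"wx": 0.0,"wy": 0.0,"wz": 0.0,"gripper": 1.0},
    {"tx": 60.0,"ty": -56.0,"tz": 0.0,"wx": 0.0,"wy": 0.0,"wz": 0.0,"gripper": 1.0},
    {"tx": 90.0,"ty": -84.0,"tz": 0.0,"wx": 0.0,"wy": 0.0,"wz": 0.0,"gripper": 1.0},
    {"tx": 120.0,"ty": -112.0,"tz": 0.0,"wx": 0.0,"wy": 0.0,"wz": 0.0,"gripper": 1.0},
    {"tx": 150.0,"ty": -140.0,"tz": 0.0,"wx": 0.0,"wy": 0.0,"wz": 0.0,"gripper": 1.0},
  ],
)

```text
time: 1.28
position: [0.4634, -0.3352, 0.223]
tool_rot: [3.141, 0.034, 0.001]
ft_force: [0.5, -0.3, 0.8]
grip_width: 1.002
grip_force: 0.0
```

Call:
jog_arm(
  increments=[
    {"tx": 10.0,"ty": -40.0,"tz": 0.0,"wx": 0.0,"wy": 0.0,"wz": 0.0,"gripper": 1.0},
    {"tx": 20.0,"ty": -80.0,"tz": 0.0,"wx": 0.0,"wy": 0.0,"wz": 0.0,"gripper": 1.0},
    {"tx": 30.0,"ty": -120.0,"tz": 0.0,"wx": 0.0,"wy": 0.0,"wz": 0.0,"gripper": 1.0},
    {"tx": 40.0,"ty": -160.0,"tz": 0.0,"wx": 0.0,"wy": 0.0,"wz": 0.0,"gripper": 1.0},
    {"tx": 50.0,"ty": -200.0,"tz": 0.0,"wx": 0.0,"wy": 0.0,"wz": 0.0,"gripper": 1.0},
  ],
)

```text
time: 1.7
position: [0.5079, -0.1337, 0.2228]
tool_rot: [3.141, 0.034, 0.001]
ft_force: [1.0, -0.5, -0.2]
grip_width: 1.002
grip_force: 0.0
```

Call:
jog_arm(
  increments=[
    {"tx": 0.0,"ty": -40.0,"tz": 0.0,"wx": 0.0,"wy": 0.0,"wz": 0.0,"gripper": 1.0},
    {"tx": 0.0,"ty": -80.0,"tz": 0.0,"wx": 0.0,"wy": 0.0,"wz": 0.0,"gripper": 1.0},
    {"tx": 0.0,"ty": -120.0,"tz": 0.0,"wx": 0.0,"wy": 0.0,"wz": 0.0,"gripper": 1.0},
    {"tx": 0.0,"ty": -160.0,"tz": 0.0,"wx": 0.0,"wy": 0.0,"wz": 0.0,"gripper": 1.0},
    {"tx": 0.0,"ty": -200.0,"tz": 0.0,"wx": 0.0,"wy": 0.0,"wz": 0.0,"gripper": 1.0},
  ],
)

```text
time: 2.12
position: [0.5031, 0.0661, 0.2229]
tool_rot: [3.141, 0.034, 0.002]
ft_force: [1.4, -0.1, -0.1]
grip_width: 1.0
grip_force: 0.0
```

Call:
jog_arm(
  increments=[
    {"tx": 3.0,"ty": -40.0,"tz": 0.0,"wx": 0.0,"wy": 0.0,"wz": 0.0,"gripper": 1.0},
    {"tx": 6.0,"ty": -80.0,"tz": 0.0,"wx": 0.0,"wy": 0.0,"wz": 0.0,"gripper": 1.0},
    {"tx": 9.0,"ty": -120.0,"tz": 0.0,"wx": 0.0,"wy": 0.0,"wz": 0.0,"gripper": 1.0},
    {"tx": 12.0,"ty": -160.0,"tz": 0.0,"wx": 0.0,"wy": 0.0,"wz": 0.0,"gripper": 1.0},
    {"tx": 15.0,"ty": -200.0,"tz": 0.0,"wx": 0.0,"wy": 0.0,"wz": 0.0,"gripper": 1.0},
  ],
)

```text
time: 2.53
position: [0.5141, 0.2662, 0.2229]
tool_rot: [3.141, 0.033, 0.002]
ft_force: [1.7, -1.2, 0.1]
grip_width: 0.999
grip_force: 0.0
```

Call:
jog_arm(
  increments=[
    {"tx": 1.0,"ty": -10.0,"tz": 10.0,"wx": 0.0,"wy": 0.0,"wz": 0.0,"gripper": 1.0},
    {"tx": 1.0,"ty": -19.0,"tz": 30.0,"wx": 0.0,"wy": 0.0,"wz": 0.0,"gripper": 1.0},
    {"tx": 1.0,"ty": -19.0,"tz": 60.0,"wx": 0.0,"wy": 0.0,"wz": 0.0,"gripper": 1.0},
    {"tx": 1.0,"ty": -19.0,"tz": 80.0,"wx": 0.0,"wy": 0.0,"wz": 0.0,"gripper": 1.0},
    {"tx": 1.0,"ty": -19.0,"tz": 80.0,"wx": 0.0,"wy": 0.0,"wz": 0.0,"gripper": 1.0},
  ],
)

```text
time: 2.95
position: [0.512, 0.2819, 0.138]
tool_rot: [3.138, 0.035, -0.011]
ft_force: [-1.0, -0.3, -1.2]
grip_width: 1.002
grip_force: 0.0
```

Run:
```python
from h import *
s=ctrl.get_state();print(s["time"],s["position"],s["joint_positions"])
a=vision.get_image("scene");b=vision.get_image("top")
o=np.hstack([cv2.resize(a["color"][120:320,380:580],(400,400)),cv2.resize(b["color"][220:320,100:200],(400,400))])
cv2.imwrite("pics/near.png",o)
```

```text
2.95 [0.51199009 0.28193354 0.13797272] [ 0.09927484  0.33841169 -0.77516005  1.69705513  0.2485531   1.21660908
 -2.28484898]
```

View pics/near.png

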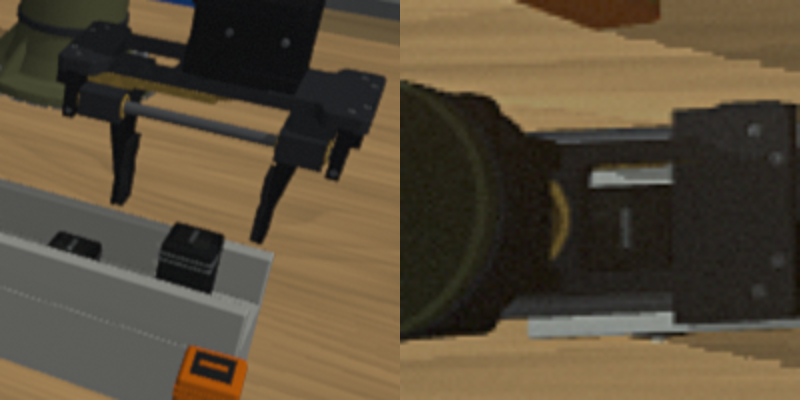

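The fingers straddle the tall pack: tips at (440, 220) and (510, 241) in the scene view, pack top centre about (477, 239). I'll check that in metres.

Run:
```python
from h import *
a=vision.get_image("scene");b=vision.get_image("top")
s=ctrl.get_state();print(s["time"],s["position"],s["tool_rot"])
print("scene",ray(a,477,239,.125),"proj of .514,.286:",proj(a,np.array([.514,.286,.125])),proj(b,np.array([.514,.286,.125])),"mark",ray(b,156.5,277,.125))
for d in(-18,18):
  print([np.round(proj(a,np.array([.514+e/1e3,.286+d/1e3,.125]))).tolist() for e in(-18,18)])
```

```text
3.15 [0.51572101 0.28409617 0.1443419 ] [-3.14025377 -0.03347182 -0.00389734]
scene [0.5180989  0.29049609 0.125     ] proj of .514,.286: (np.float64(474.63701525165493), np.float64(236.75063794902545)) (np.float64(158.47009491697287), np.float64(276.80200830714966)) mark [0.51375119 0.28923771 0.125     ]
[[466.0, 228.0], [458.0, 239.0]]
[[491.0, 235.0], [484.0, 246.0]]
```

Call:
jog_arm(
  increments=[
    {"tx": 0.0,"ty": -3.0,"tz": 15.0,"wx": 0.0,"wy": 0.0,"wz": 0.0,"gripper": 1.0},
    {"tx": 0.0,"ty": -3.0,"tz": 30.0,"wx": 0.0,"wy": 0.0,"wz": 0.0,"gripper": 1.0},
    {"tx": 0.0,"ty": -3.0,"tz": 45.0,"wx": 0.0,"wy": 0.0,"wz": 0.0,"gripper": 1.0},
    {"tx": 0.0,"ty": -3.0,"tz": 57.0,"wx": 0.0,"wy": 0.0,"wz": 0.0,"gripper": 1.0},
    {"tx": 0.0,"ty": -3.0,"tz": 62.0,"wx": 0.0,"wy": 0.0,"wz": 0.0,"gripper": 1.0},
  ],
)

```text
time: 3.57
position: [0.5148, 0.2862, 0.0801]
tool_rot: [3.141, 0.033, -0.0]
ft_force: [-0.1, -0.8, -0.1]
grip_width: 1.004
grip_force: 0.0
```

Call:
jog_arm(
  increments=[
    {"tx": 0.0,"ty": 0.0,"tz": 0.0,"wx": 0.0,"wy": 0.0,"wz": 0.0,"gripper": 0.6},
    {"tx": 0.0,"ty": 0.0,"tz": 0.0,"wx": 0.0,"wy": 0.0,"wz": 0.0,"gripper": 0.5},
    {"tx": 0.0,"ty": 0.0,"tz": 0.0,"wx": 0.0,"wy": 0.0,"wz": 0.0,"gripper": 0.2},
    {"tx": 0.0,"ty": 0.0,"tz": 0.0,"wx": 0.0,"wy": 0.0,"wz": 0.0,"gripper": 0.2},
    {"tx": 0.0,"ty": 0.0,"tz": 0.0,"wx": 0.0,"wy": 0.0,"wz": 0.0,"gripper": 0.2},
  ],
  grip_force=20,
)

```text
time: 3.98
position: [0.5151, 0.2868, 0.0813]
tool_rot: [-3.141, -0.034, -0.002]
ft_force: [-0.2, -0.6, -0.8]
grip_width: 0.707
grip_force: 0.0
```

Call:
jog_arm(
  increments=[
    {"tx": 0.0,"ty": 0.0,"tz": 0.0,"wx": 0.0,"wy": 0.0,"wz": 0.0,"gripper": 0.2},
    {"tx": 0.0,"ty": 0.0,"tz": 0.0,"wx": 0.0,"wy": 0.0,"wz": 0.0,"gripper": 0.2},
    {"tx": 0.0,"ty": 0.0,"tz": 0.0,"wx": 0.0,"wy": 0.0,"wz": 0.0,"gripper": 0.2},
    {"tx": 0.0,"ty": 0.0,"tz": 0.0,"wx": 0.0,"wy": 0.0,"wz": 0.0,"gripper": 0.2},
    {"tx": 0.0,"ty": 0.0,"tz": 0.0,"wx": 0.0,"wy": 0.0,"wz": 0.0,"gripper": 0.2},
  ],
)

```text
time: 4.4
position: [0.5144, 0.2878, 0.0805]
tool_rot: [-3.14, -0.035, -0.0]
ft_force: [0.5, 3.7, -1.7]
grip_width: 0.412
grip_force: 20.0
```

Gripped: the opening is 35.8 mm, which matches the pack, and the side load is small. Lifting straight up.

Call:
jog_arm(
  increments=[
    {"tx": 0.0,"ty": 0.0,"tz": -4.0,"wx": 0.0,"wy": 0.0,"wz": 0.0,"gripper": 0.2},
    {"tx": 0.0,"ty": 0.0,"tz": -10.0,"wx": 0.0,"wy": 0.0,"wz": 0.0,"gripper": 0.2},
    {"tx": 0.0,"ty": 0.0,"tz": -18.0,"wx": 0.0,"wy": 0.0,"wz": 0.0,"gripper": 0.2},
    {"tx": 0.0,"ty": 0.0,"tz": -26.0,"wx": 0.0,"wy": 0.0,"wz": 0.0,"gripper": 0.2},
    {"tx": 0.0,"ty": 0.0,"tz": -34.0,"wx": 0.0,"wy": 0.0,"wz": 0.0,"gripper": 0.2},
  ],
  grip_force=30,
)

```text
time: 4.82
position: [0.5144, 0.2875, 0.1156]
tool_rot: [-3.14, -0.035, -0.0]
ft_force: [-1.0, 5.0, -3.0]
grip_width: 0.412
grip_force: 30.0
```

Call:
jog_arm(
  increments=[
    {"tx": 0.0,"ty": 0.0,"tz": -15.0,"wx": 0.0,"wy": 0.0,"wz": 0.0,"gripper": 0.2},
    {"tx": 0.0,"ty": 0.0,"tz": -35.0,"wx": 0.0,"wy": 0.0,"wz": 0.0,"gripper": 0.2},
    {"tx": 0.0,"ty": 0.0,"tz": -60.0,"wx": 0.0,"wy": 0.0,"wz": 0.0,"gripper": 0.2},
    {"tx": 0.0,"ty": 0.0,"tz": -85.0,"wx": 0.0,"wy": 0.0,"wz": 0.0,"gripper": 0.2},
    {"tx": 0.0,"ty": 0.0,"tz": -106.0,"wx": 0.0,"wy": 0.0,"wz": 0.0,"gripper": 0.2},
  ],
)

```text
time: 5.23
position: [0.5153, 0.2845, 0.2232]
tool_rot: [3.138, 0.032, 0.003]
ft_force: [0.4, 0.1, -0.4]
grip_width: 0.413
grip_force: 30.0
```

Call:
jog_arm(
  increments=[
    {"tx": 0.0,"ty": 0.0,"tz": 0.0,"wx": 0.0,"wy": 0.0,"wz": 0.0,"gripper": 0.2},
    {"tx": 0.0,"ty": 0.0,"tz": 0.0,"wx": 0.0,"wy": 0.0,"wz": 0.0,"gripper": 0.2},
    {"tx": 0.0,"ty": 0.0,"tz": 0.0,"wx": 0.0,"wy": 0.0,"wz": 0.0,"gripper": 0.2},
    {"tx": 0.0,"ty": 0.0,"tz": 0.0,"wx": 0.0,"wy": 0.0,"wz": 0.0,"gripper": 0.2},
    {"tx": 0.0,"ty": 0.0,"tz": 0.0,"wx": 0.0,"wy": 0.0,"wz": 0.0,"gripper": 0.2},
  ],
)

```text
time: 5.65
position: [0.514, 0.2856, 0.219]
tool_rot: [3.14, 0.034, -0.004]
ft_force: [-0.3, -0.4, -2.1]
grip_width: 0.412
grip_force: 30.0
```

Run:
```python
from h import *
a=vision.get_image("scene");cv2.imwrite("pics/lift.png",a["color"][60:360,240:640])
```

```text
(no output)
```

View pics/lift.png

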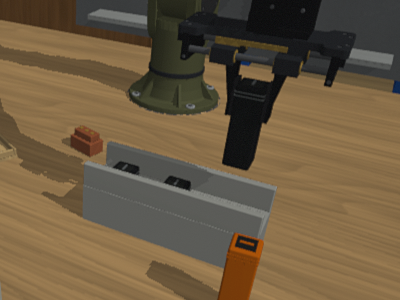

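The tall pack hangs upright in the fingers at (245, 125) in the crop, and both short packs are still seated at (126, 168) and (177, 183). Carrying it to the tray.

Call:
jog_arm(
  increments=[
    {"tx": -1.0,"ty": 20.0,"tz": 0.0,"wx": 0.0,"wy": 0.0,"wz": 0.0,"gripper": 0.2},
    {"tx": -3.0,"ty": 50.0,"tz": 0.0,"wx": 0.0,"wy": 0.0,"wz": 0.0,"gripper": 0.2},
    {"tx": -5.0,"ty": 84.0,"tz": 0.0,"wx": 0.0,"wy": 0.0,"wz": 0.0,"gripper": 0.2},
    {"tx": -7.0,"ty": 118.0,"tz": 0.0,"wx": 0.0,"wy": 0.0,"wz": 0.0,"gripper": 0.2},
    {"tx": -9.0,"ty": 152.0,"tz": 0.0,"wx": 0.0,"wy": 0.0,"wz": 0.0,"gripper": 0.2},
  ],
)

```text
time: 6.12
position: [0.5082, 0.133, 0.2198]
tool_rot: [3.141, 0.036, -0.002]
ft_force: [0.7, -0.8, -1.9]
grip_width: 0.409
grip_force: 30.0
```

Call:
jog_arm(
  increments=[
    {"tx": -2.0,"ty": 35.0,"tz": 0.0,"wx": 0.0,"wy": 0.0,"wz": 0.0,"gripper": 0.2},
    {"tx": -4.0,"ty": 70.0,"tz": 0.0,"wx": 0.0,"wy": 0.0,"wz": 0.0,"gripper": 0.2},
    {"tx": -7.0,"ty": 105.0,"tz": 0.0,"wx": 0.0,"wy": 0.0,"wz": 0.0,"gripper": 0.2},
    {"tx": -9.0,"ty": 140.0,"tz": 0.0,"wx": 0.0,"wy": 0.0,"wz": 0.0,"gripper": 0.2},
    {"tx": -11.0,"ty": 175.0,"tz": 0.0,"wx": 0.0,"wy": 0.0,"wz": 0.0,"gripper": 0.2},
  ],
)

```text
time: 6.53
position: [0.5009, -0.0424, 0.2201]
tool_rot: [3.141, 0.035, -0.001]
ft_force: [0.2, 0.3, -1.6]
grip_width: 0.415
grip_force: 30.0
```

Call:
jog_arm(
  increments=[
    {"tx": -2.0,"ty": 35.0,"tz": 0.0,"wx": 0.0,"wy": 0.0,"wz": 0.0,"gripper": 0.2},
    {"tx": -4.0,"ty": 70.0,"tz": 0.0,"wx": 0.0,"wy": 0.0,"wz": 0.0,"gripper": 0.2},
    {"tx": -7.0,"ty": 105.0,"tz": 0.0,"wx": 0.0,"wy": 0.0,"wz": 0.0,"gripper": 0.2},
    {"tx": -9.0,"ty": 140.0,"tz": 0.0,"wx": 0.0,"wy": 0.0,"wz": 0.0,"gripper": 0.2},
    {"tx": -11.0,"ty": 165.0,"tz": 0.0,"wx": 0.0,"wy": 0.0,"wz": 0.0,"gripper": 0.2},
  ],
)

```text
time: 6.95
position: [0.493, -0.2098, 0.2197]
tool_rot: [3.14, 0.029, -0.003]
ft_force: [0.0, -0.7, -1.7]
grip_width: 0.412
grip_force: 30.0
```

Call:
jog_arm(
  increments=[
    {"tx": -1.0,"ty": 20.0,"tz": 0.0,"wx": 0.0,"wy": 0.0,"wz": 0.0,"gripper": 0.2},
    {"tx": -2.0,"ty": 35.0,"tz": 0.0,"wx": 0.0,"wy": 0.0,"wz": 0.0,"gripper": 0.2},
    {"tx": -3.0,"ty": 45.0,"tz": 0.0,"wx": 0.0,"wy": 0.0,"wz": 0.0,"gripper": 0.2},
    {"tx": -3.0,"ty": 52.0,"tz": 0.0,"wx": 0.0,"wy": 0.0,"wz": 0.0,"gripper": 0.2},
    {"tx": -3.0,"ty": 52.0,"tz": 0.0,"wx": 0.0,"wy": 0.0,"wz": 0.0,"gripper": 0.2},
  ],
)

```text
time: 7.37
position: [0.4923, -0.2588, 0.2202]
tool_rot: [-3.141, -0.033, 0.001]
ft_force: [-0.7, -0.7, -2.6]
grip_width: 0.41
grip_force: 30.0
```

Call:
jog_arm(
  increments=[
    {"tx": 0.0,"ty": 0.0,"tz": 15.0,"wx": 0.0,"wy": 0.0,"wz": 0.0,"gripper": 0.2},
    {"tx": 0.0,"ty": 0.0,"tz": 35.0,"wx": 0.0,"wy": 0.0,"wz": 0.0,"gripper": 0.2},
    {"tx": 0.0,"ty": 0.0,"tz": 60.0,"wx": 0.0,"wy": 0.0,"wz": 0.0,"gripper": 0.2},
    {"tx": 0.0,"ty": 0.0,"tz": 80.0,"wx": 0.0,"wy": 0.0,"wz": 0.0,"gripper": 0.2},
    {"tx": 0.0,"ty": 0.0,"tz": 90.0,"wx": 0.0,"wy": 0.0,"wz": 0.0,"gripper": 0.2},
  ],
)

```text
time: 7.78
position: [0.4915, -0.2554, 0.1279]
tool_rot: [-3.139, -0.038, 0.005]
ft_force: [-0.0, 0.3, -2.3]
grip_width: 0.411
grip_force: 30.0
```

Run:
```python
from h import *
a=vision.get_image("scene");vision.get_image("top");b=vision.get_image("top");cv2.imwrite("pics/over.png",np.hstack([a["color"][0:300,60:360],b["color"][130:430,340:640]]))
s=ctrl.get_state();print(s["time"],s["position"],s["tool_rot"],s["ft_force"],s["grip_width"])
```

```text
7.9333 [ 0.4926116  -0.25684947  0.13045151] [-3.14055436e+00 -3.67286742e-02  1.14466057e-03] [-0.28788646 -0.24065845 -2.38983254] 0.41405165362664076
```

View pics/over.png

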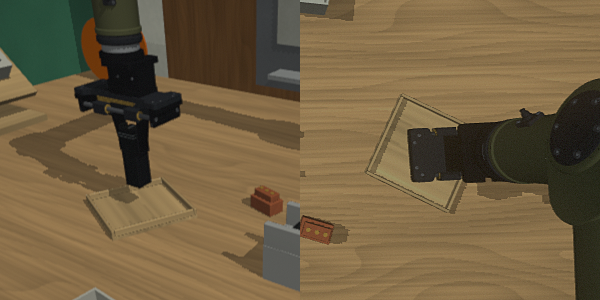

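The pack hangs over the tray: its foot is at (139, 186) in the left crop, with the tray spanning (84–197, 178–237). Lowering slowly until it touches.

Call:
jog_arm(
  increments=[
    {"tx": 0.0,"ty": 0.0,"tz": 14.0,"wx": 0.0,"wy": 0.0,"wz": 0.0,"gripper": 0.2},
    {"tx": 0.0,"ty": 0.0,"tz": 28.0,"wx": 0.0,"wy": 0.0,"wz": 0.0,"gripper": 0.2},
    {"tx": 0.0,"ty": 0.0,"tz": 40.0,"wx": 0.0,"wy": 0.0,"wz": 0.0,"gripper": 0.2},
    {"tx": 0.0,"ty": 0.0,"tz": 47.0,"wx": 0.0,"wy": 0.0,"wz": 0.0,"gripper": 0.2},
    {"tx": 0.0,"ty": 0.0,"tz": 50.0,"wx": 0.0,"wy": 0.0,"wz": 0.0,"gripper": 0.2},
  ],
)

```text
time: 8.35
position: [0.4924, -0.2578, 0.0802]
tool_rot: [-3.141, -0.035, 0.001]
ft_force: [0.1, -0.5, -2.6]
grip_width: 0.416
grip_force: 30.0
```

Call:
jog_arm(
  increments=[
    {"tx": 0.0,"ty": 0.0,"tz": 1.0,"wx": 0.0,"wy": 0.0,"wz": 0.0,"gripper": 0.2},
    {"tx": 0.0,"ty": 0.0,"tz": 2.0,"wx": 0.0,"wy": 0.0,"wz": 0.0,"gripper": 0.2},
    {"tx": 0.0,"ty": 0.0,"tz": 3.0,"wx": 0.0,"wy": 0.0,"wz": 0.0,"gripper": 0.2},
    {"tx": 0.0,"ty": 0.0,"tz": 4.0,"wx": 0.0,"wy": 0.0,"wz": 0.0,"gripper": 0.2},
    {"tx": 0.0,"ty": 0.0,"tz": 4.0,"wx": 0.0,"wy": 0.0,"wz": 0.0,"gripper": 0.2},
  ],
)

```text
time: 8.77
position: [0.4926, -0.2581, 0.0768]
tool_rot: [3.141, 0.034, 0.001]
ft_force: [0.2, -0.7, -1.9]
grip_width: 0.409
grip_force: 30.0
```

Call:
jog_arm(
  increments=[
    {"tx": 0.0,"ty": 0.0,"tz": 0.5,"wx": 0.0,"wy": 0.0,"wz": 0.0,"gripper": 0.2},
    {"tx": 0.0,"ty": 0.0,"tz": 1.0,"wx": 0.0,"wy": 0.0,"wz": 0.0,"gripper": 0.2},
    {"tx": 0.0,"ty": 0.0,"tz": 1.5,"wx": 0.0,"wy": 0.0,"wz": 0.0,"gripper": 0.2},
    {"tx": 0.0,"ty": 0.0,"tz": 1.5,"wx": 0.0,"wy": 0.0,"wz": 0.0,"gripper": 0.2},
    {"tx": 0.0,"ty": 0.0,"tz": 1.5,"wx": 0.0,"wy": 0.0,"wz": 0.0,"gripper": 0.2},
  ],
)

```text
time: 9.18
position: [0.4927, -0.2581, 0.0759]
tool_rot: [3.141, 0.034, 0.001]
ft_force: [-1.8, 1.5, 5.8]
grip_width: 0.411
grip_force: 30.0
```

The force went from -2.4 to +5.8 N, so the pack is on the floor. Releasing, then backing off straight up.

Call:
jog_arm(
  increments=[
    {"tx": 0.0,"ty": 0.0,"tz": 0.0,"wx": 0.0,"wy": 0.0,"wz": 0.0,"gripper": 0.45},
    {"tx": 0.0,"ty": 0.0,"tz": 0.0,"wx": 0.0,"wy": 0.0,"wz": 0.0,"gripper": 0.6},
    {"tx": 0.0,"ty": 0.0,"tz": 0.0,"wx": 0.0,"wy": 0.0,"wz": 0.0,"gripper": 0.8},
    {"tx": 0.0,"ty": 0.0,"tz": 0.0,"wx": 0.0,"wy": 0.0,"wz": 0.0,"gripper": 1.0},
    {"tx": 0.0,"ty": 0.0,"tz": 0.0,"wx": 0.0,"wy": 0.0,"wz": 0.0,"gripper": 1.0},
  ],
)

```text
time: 9.6
position: [0.4924, -0.2581, 0.0748]
tool_rot: [-3.141, -0.034, 0.0]
ft_force: [0.2, 0.0, 0.2]
grip_width: 0.672
grip_force: 0.0
```

Call:
jog_arm(
  increments=[
    {"tx": 0.0,"ty": 0.0,"tz": 0.0,"wx": 0.0,"wy": 0.0,"wz": 0.0,"gripper": 1.0},
    {"tx": 0.0,"ty": 0.0,"tz": 0.0,"wx": 0.0,"wy": 0.0,"wz": 0.0,"gripper": 1.0},
    {"tx": 0.0,"ty": 0.0,"tz": 0.0,"wx": 0.0,"wy": 0.0,"wz": 0.0,"gripper": 1.0},
    {"tx": 0.0,"ty": 0.0,"tz": 0.0,"wx": 0.0,"wy": 0.0,"wz": 0.0,"gripper": 1.0},
    {"tx": 0.0,"ty": 0.0,"tz": -5.0,"wx": 0.0,"wy": 0.0,"wz": 0.0,"gripper": 1.0},
  ],
)

```text
time: 10.02
position: [0.4918, -0.2577, 0.0793]
tool_rot: [-3.141, -0.034, 0.003]
ft_force: [-0.6, 0.1, -0.3]
grip_width: 0.979
grip_force: 0.0
```

Call:
jog_arm(
  increments=[
    {"tx": 0.0,"ty": 0.0,"tz": -20.0,"wx": 0.0,"wy": 0.0,"wz": 0.0,"gripper": 1.0},
    {"tx": 0.0,"ty": 0.0,"tz": -45.0,"wx": 0.0,"wy": 0.0,"wz": 0.0,"gripper": 1.0},
    {"tx": 0.0,"ty": 0.0,"tz": -75.0,"wx": 0.0,"wy": 0.0,"wz": 0.0,"gripper": 1.0},
    {"tx": 0.0,"ty": 0.0,"tz": -100.0,"wx": 0.0,"wy": 0.0,"wz": 0.0,"gripper": 1.0},
    {"tx": 0.0,"ty": 0.0,"tz": -110.0,"wx": 0.0,"wy": 0.0,"wz": 0.0,"gripper": 1.0},
  ],
)

```text
time: 10.43
position: [0.4944, -0.2588, 0.1946]
tool_rot: [3.138, 0.034, 0.009]
ft_force: [0.0, -0.5, 0.7]
grip_width: 0.999
grip_force: 0.0
```

Run:
```python
from h import *
for i in range(4): a=vision.get_image("scene")
cv2.imwrite("pics/end.png",a["color"][0:300,60:540])
```

```text
(no output)
```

View pics/end.png

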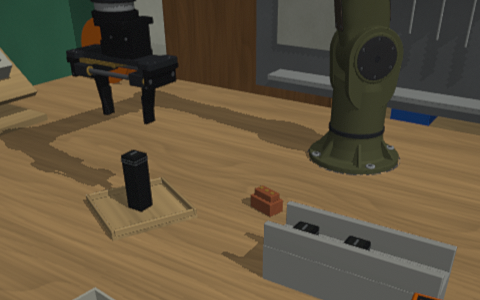

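The pack stands upright in the middle of the tray with its foot at about (140, 207) in the crop. The gripper is clear above it, and both short packs are seated at (306, 229) and (357, 243).

```bash
python3 -c "
from bench import ctrl
print(ctrl.close_job())"
```

```text
the job is handed in; nothing more can be done
None
```

The tall pack stands upright on the tray floor near its centre, both short packs are still in their wells, and the job was handed in at about 10.6 s of the 43 s allowed; the hand-in returned no verdict.

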